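# Open the fixture and present the offset arm level above it

### The arm

A 6-joint arm with a two-finger parallel gripper is mounted at the origin on a cart in front of the work surface, level with it; the furniture and walls round the work are solid. World frame = base frame: x ahead of the robot, y to its left, z up, the work surface at z = 0. Lengths are in mm, angles in rad, forces in N, time in s.
With the tool pointing down it reaches from about 350 to 775 mm from the base axis. Payload 7.3 kg.
Tool frame: the origin (TCP) lies on the front face of the gripper's body, between the roots of the fingers; the fingertips stand 66 mm ahead of it and the grasp point (between the pads) lies 47 mm ahead of it (bot.tip_extent is the distance from the TCP to the fingertips, in mm); z points along the fingers, y is the line along which they close (so a half turn about z gives the same grasp; the last joint's range is limited). The gripper opens to 92 mm and grips with 3 to 60 N. Pads are 19 mm wide; open, the fingers measure 130 mm over their backs; the gripper's body (75 mm by 190 mm) begins 47 mm behind the grasp point.
Start: joints at [1.042, 0.342, 1.524, -0, 1.275, -0.146], TCP at [196.082, 487.022, 292.241] pointing down, gripper open.
Joint ranges: [-2.53, 2.53], [-0.77, 2.02], [0.04, 2.7], [-1, 4.14], [0.28, 2.66], [-3.11, 3.11]. Speed limits (rad/s): [2.57, 2.57, 3.14, 3.14, 3.14, 3.14].

### API

Orientations are given as [roll, pitch, yaw] about the fixed x, y, z axes, in that order (R = Rz(yaw) Ry(pitch) Rx(roll)).
In Python, from plant import readout, viewer, order, bot gives the robot as it stands.
- The arm moves only by the shell command python3 -m creep 'ROWS'. ROWS is text: rows parted by semicolons, each of 7 numbers parted by spaces: the shift along the world's x, y, z in m, then the turn, a rotation vector about the world's x, y, z in rad, then the opening in per cent of the stroke, from 0 (shut) to 100 (fully open). A call has 1 to 8 rows; each row shifts and turns the commanded pose from where the row before left it; what a row does not reach is not made up. A row lasts 1/12 s, in which the tool goes at most 41.7 mm and 7.16 degrees, less where a joint would pass 70% of its speed; a pose out of reach is approached as far as the arm can. A call is refused whole if a number of a shift passes 0.0417 or a number of a turn 0.125, either way. A call with a gripper value outside its range is refused whole. The fingers move at their own pace and stop on an object; the grip force is fixed at half the most. Time passes only in rows, so rows that do not move let the fingers close. It gives the time, the measured TCP pose, the force, the opening and the grip force at its end, in the units of the state.
- readout.get_obs(): the state, without advancing time (a new reading comes with each control period).
- viewer.capture(name): name is "side" or "top" or "wrist"; returns the picture (420x560x3 uint8, red, green, blue); there is no depth.
- viewer.camera_info(name): a dict with "fx", "fy", "cx", "cy" (pixels), "origin" and "rotation" of the camera in the world. Camera axes: x right, y up, looking along -z (the intrinsics and any distortion apply to the point x, -y, -z); pixel columns grow to the right and rows downward; lengths in mm; the calibration is good to about 2 mm. A picture is of the moment at which its call begins: read the wrist's pose just before it. camera_info takes no time and is no camera call; for the wrist camera it gives the pose at the moment of the call.
- order.close_job(): hands the job in; it is judged then, once.
The state is a dict: "time": time; "joint_positions": joint angles; "dq": joint speeds; "tau": joint torques, N m; "tool_pos": TCP position; "tcp_rot": TCP orientation; "contact_force": force on the tool from outside, world axes, zero at the start; "moment": the same for the moment, N m; "grip_width": finger opening in mm; "finger_force": force on a finger pad.
Only numpy, scipy, OpenCV 4.12 (cv2) and the standard library are available. Lean on these libraries where they do the work, as an engineer would, in place of code of your own. Each camera call takes 0.05 s, during which the arm holds its last target. There are 200 camera calls.

### The job

Throw the bench fixture's clamp lever into the detent notch that is marked by the tall stud, so that the clamp finger draws back off the seat. Then pick up the cast offset arm by its balance point and hold it level and still over the fixture, lined up as if about to be lowered on: its big hub centred above the round seat, its small eye above the small rest, with about 60 mm of clear air between hub and seat. Finish while holding it there, touching nothing else with it, and leave the things standing about where they are.

Things in the scene. Friction and masses are not known exactly. Their poses are not given: they have to be found in the camera images.
- fixture: grey fixture fixed to the table, base 180 x 240 x 12 mm, origin under its centre. In its frame (mm): hub seat at (50, 40), eye rest at (50, -90), 24 mm round, top at 28; lever pivot at (-15, 30), lever on the -x side. Clamp finger at x = 50 reaches over the seat from +y, top at 55; its guide (34 wide, y 82 to 114) is highest, top at 62
- seat (a point): centre of the top of the hub seat's short spigot, 40 mm above the table; the seat is a steel disc 46 mm round. Axes as the fixture's
- pivot (a point): point on the clamp lever's vertical hinge axis, 50 mm above the table
- handle (a point): middle of the upright black round handle of the clamp lever: 15 mm in diameter, its free length from 30 to 77 mm above the table, this point 59 mm above it and 55 mm from the hinge axis
- lever_line (a point): point on the lever's long axis, 80 mm from the hinge axis, 8 mm beyond the pointer's end; the marks beside the notches lie on the same circle
- clamp_lever (a joint): angle of the clamp lever in rad, growing counter-clockwise seen from above, range -0.05 to 1.45. It starts near the notch at 0.1 (clamped). The other two notches are at 0.7 and 1.3; one of them is marked by the stud. It turns against a steady friction (about 3 N at the handle) and stays where it is left; it draws the clamp finger back 40 mm per rad
- stud: upright brass stud, 14 mm tall with a 9 mm round head, beside the notch into which the lever must go (the second or the third). Origin at its foot, 18 mm above the table, 80 mm from the lever's hinge axis
- flat_screw: flat brass screw head, 2 mm tall and 9 mm round, beside the other notch
- balance_point (a point): balance point of the loose cast aluminium arm (0.4 kg, lies flat on hub and eye): mid-width of its bar, 21 mm above the underside. Bar 14 mm wide, from 12 to 30 mm above the underside. Along the arm's y axis the hub (42 mm round, 34 high) is centred 48 mm to +y, the eye (26 mm round, 34 high) 82 mm to -y
- offset_arm: the same arm; origin on its underside, straight below the balance point
- hub_foot (a point): centre of the underside of the arm's hub; axes as the arm's
- index_gear: bystander: brass index gear, 50 mm round, 16 mm high, lying on the fixture's base plate
- jar_cerium: bystander: small jar with a black cap, 30 mm round, 42 mm high, behind the fixture
- jar_alumina: bystander: small jar with a white cap, 30 mm round, 42 mm high, beside the arm's eye end
- brush: bystander: brush 140 mm long, lying behind the fixture

How it is judged (in metres and radians):
On the way, in this order (a step that is already met when the one before it is completed fails the run):
1. the clamp lever rests in the notch marked by the stud, let go (horizontal distance between lever_line and stud below 0.01 m and velocity of joint clamp_lever between -0.05 and 0.05 rad/s and contact force between the fingers and fixture below 0.1 N), for 0.3 s.
2. the arm is lifted level off the table at its balance point (height (world z) of balance_point above 0.05 m and angle between balance_point's own z axis and vertical below 0.17 rad and horizontal distance between the grasp point and balance_point below 0.018 m), for 0.2 s.
At the end, for the whole second after the job is handed in: Lever line within 10 mm of the stud; arm held still by the fingers within 18 mm of its balance point, level within 0.10 rad, hub within 12 mm of the seat's axis and 35 to 90 mm above its spigot, turned within 0.12 rad of the fixture's line with the eye over the rest, not touching the fixture (horizontal distance between lever_line and stud below 0.01 m and horizontal distance between hub_foot and seat below 0.012 m and z of hub_foot in the frame of seat between 0.035 and 0.09 m and angle between the y axis of hub_foot and the y axis of fixture, either way round below 0.12 rad and y of balance_point in the frame of fixture below 0.02 m and angle between balance_point's own z axis and vertical below 0.1 rad and horizontal distance between the grasp point and balance_point below 0.018 m and contact force between the fingers and offset_arm above 1 N and contact force between offset_arm and fixture below 0.2 N and linear speed of offset_arm below 0.02 m/s); the arm keeps its last pose, push and grip.
It fails at once if a bystander is pushed away from its place (distance of any of index_gear, jar_cerium, jar_alumina, brush from where it was at the start of the episode above 0.03 m).
It also fails if it takes over 58 s, if anything falls off the work surface, if the arm or the gripper's body presses on something with over 40 N, if the wrist force passes 120 N, or if a joint passes its speed limit or range.

## Working session

There is one attempt and no reset: what is moved stays moved. The work goes in short steps, Python scripts to look and compute and a shell command to move; the robot and the scene stay as the last step left them, time stands still between calls to the robot, and variables do not carry over. Pictures are saved under pics/ and viewed, at most 10 in all, crops included, and the job is handed in when it is done.

```bash
mkdir -p pics; python3 - <<'E'
from plant import readout, viewer, order, bot
import cv2,numpy as np
print(readout.get_obs())
for n in("side","top","wrist"):
    i=viewer.camera_info(n);print(n,i)
    cv2.imwrite(f"pics/{n}0.png",viewer.capture(n)[:,:,::-1])
E
ls
```

```text
{'time': 0.0, 'joint_positions': array([ 1.04200992e+00,  3.42735073e-01,  1.52504655e+00, -1.19432278e-05,
        1.27540496e+00, -1.46017286e-01]), 'dq': array([-0.00053656, -0.00169692, -0.00124525,  0.00107218, -0.00135816,
       -0.00075483]), 'tau': array([ 1.44609068e-03, -4.31259263e+01, -2.44228631e+01,  7.17548607e-02,
        5.58933802e-02, -1.31772795e-04]), 'tool_pos': array([195.90963946, 486.73197304, 291.52817219]), 'tcp_rot': array([-3.14001402e+00, -2.20616822e-04,  2.75882684e+00]), 'contact_force': array([ 0.03975723,  1.06116792, -0.24301343]), 'moment': array([-0.02352964,  0.05435353,  0.00652417]), 'finger_force': 0.0, 'grip_width': 92.02288123282143}
side {'fx': 397.64950147794775, 'fy': 397.64950147794775, 'cx': 273.2046200328413, 'cy': 201.15772632225443, 'origin': array([ 197.23929634, -606.13316528,  678.87802034]), 'rotation': array([ 0.90162593,  0.01860282, -0.56316143])}
top {'fx': 523.6495907180936, 'fy': 523.6495907180936, 'cx': 281.4654878075452, 'cy': 205.37300705143113, 'origin': array([ 483.61021106,   37.1620916 , 1093.33126297]), 'rotation': array([ 0.08751387, -0.03332614, -1.54764408])}
wrist {'fx': 310.17546842647323, 'fy': 310.17546842647323, 'cx': 277.20574658450056, 'cy': 211.0967101315761, 'origin': array([131.37990291, 513.87313066, 385.52493596]), 'rotation': array([-0.25884235,  0.00169198,  1.18809332])}
pics
```

View pics/top0.png

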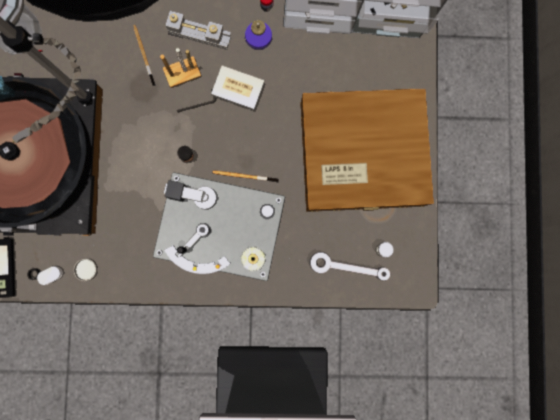

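View pics/side0.png

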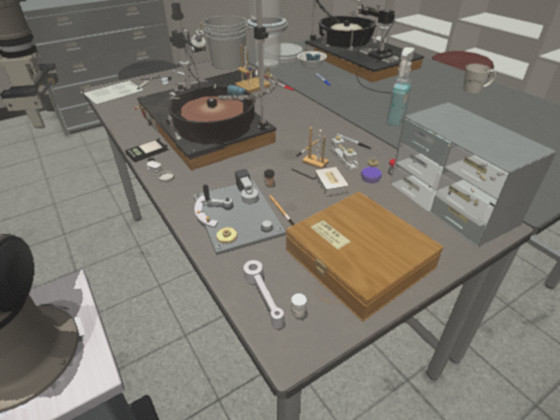

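```bash
cat > h.py <<'E'
from plant import readout, viewer, order, bot
import cv2,numpy as np
from scipy.spatial.transform import Rotation as R
def proj(i,P):
    P=np.atleast_2d(P).astype(float); M=R.from_euler('xyz',i['rotation']).as_matrix()
    c=(P-i['origin'])@M; 
    return np.c_[i['cx']+i['fx']*c[:,0]/-c[:,2], i['cy']-i['fy']*c[:,1]/-c[:,2]]
def back(i,uv,z):
    M=R.from_euler('xyz',i['rotation']).as_matrix()
    d=M@np.array([(uv[0]-i['cx'])/i['fx'],-(uv[1]-i['cy'])/i['fy'],-1]); o=i['origin']
    return o+d*(z-o[2])/d[2]
E
python3 - <<'E'
from h import *
im=cv2.imread("pics/top0.png")
a=cv2.resize(im[165:290,145:300],None,fx=5,fy=4.8*1.0,interpolation=cv2.INTER_CUBIC) if 0 else cv2.resize(im[170:290,145:300],None,fx=5,fy=5,interpolation=cv2.INTER_CUBIC)
cv2.imwrite("pics/topc.png",a)
i=viewer.camera_info("top")
for n,uv,z in [("c1",(176,175),12),("c2",(285,198),12),("c3",(266,279),12),("c4",(154,256),12),("hub",(320,263),34),("eye",(384,274),34),("jarA",(386,250),42),("jarC",(186,154),42)]:
    print(n,back(i,uv,z).round(1))
E
```

```text
c1 [636.8 223.2  12. ]
c2 [594.9  -3.7  12. ]
c3 [427.3  31.5  12. ]
c4 [468.9 261.   12. ]
hub [462.8 -76.4  34. ]
eye [ 443.6 -206.6   34. ]
jarA [ 491.9 -208.5   42. ]
jarC [675.9 199.7  42. ]
```

View pics/topc.png

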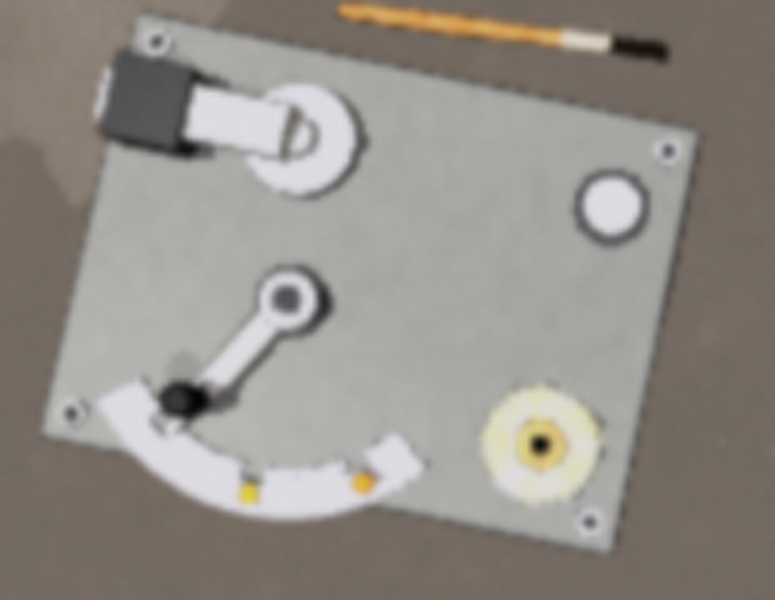

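```bash
cat >> h.py <<'E'
from scipy.optimize import least_squares
def fitfix():
    i=viewer.camera_info("top")
    c=np.array([(140,15),(697,130),(611,550),(43,434),(612,206),(301,138),(288,299)])/5+[145,170]
    m=np.array([(90,120,12),(90,-120,12),(-90,-120,12),(-90,120,12),(50,-90,28),(50,40,28),(-15,30,50)])
    def w(p): return m@R.from_euler('z',p[2]).as_matrix().T+[p[0],p[1],0]
    return least_squares(lambda p:(proj(i,w(p))-c).ravel(),[530,130,.1],x_scale=[1,1,.01]), i
E
python3 - <<'E'
from h import *
r,i=fitfix();print(r.x,r.fun.round(2))
p=r.x;F=lambda v:(R.from_euler('z',p[2]).as_matrix()@np.array(v,float)+[p[0],p[1],0]).round(1)
pv=F((-15,30,50));print("pivot",pv,"seat",F((50,40,40)),"rest",F((50,-90,28)))
for n,uv,z in [("handle",(180,397),77),("m1",(249,493),20),("m2",(363,483),20),("gear",(541,443),28)]:
    q=back(i,np.array(uv)/5+[145,170],z);d=q-pv;print(n,q.round(1),np.hypot(*d[:2]),np.arctan2(d[1],d[0])-p[2])
im=cv2.imread("pics/side0.png")
a=cv2.resize(im[165:255,185:305],None,fx=5,fy=5,interpolation=cv2.INTER_CUBIC)
b=cv2.resize(cv2.imread("pics/wrist0.png"),(560,420))
cv2.imwrite("pics/sc.png",a)
E
```

```text
[ 5.32985486e+02  1.29168181e+02 -1.79811262e-01] [-0.72 -1.09  1.29 -0.46  0.84  1.17 -0.8   0.66  0.29 -0.4  -0.04  0.21
 -0.78 -0.17]
pivot [523.6 161.4  50. ] seat [589.3 159.6  40. ] rest [566.1  31.7  28. ]
handle [483.6 196.6  77. ] 53.29656763213929 2.5997108246860456
m1 [445.5 176.2  20. ] 79.49497721163564 3.133885715132075
m2 [450.5 130.3  20. ] 79.3868739016542 -2.5597021644534577
gear [468.4  58.5  28. ] 116.77052691596208 -1.8829258244617346
```

View pics/sc.png

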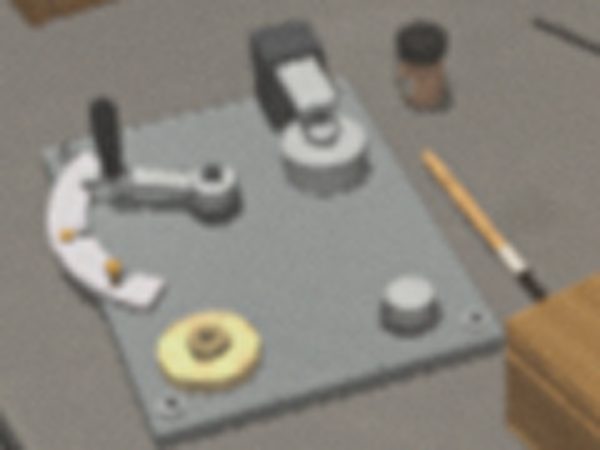

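```bash
python3 -m creep '0.0288 -0.029 -0.004 0 0 0.0275 100;0.0288 -0.029 -0.004 0 0 0.0275 100;0.0288 -0.029 -0.004 0 0 0.0275 100;0.0288 -0.029 -0.004 0 0 0.0275 100;0.0288 -0.029 -0.004 0 0 0.0275 100;0.0288 -0.029 -0.004 0 0 0.0275 100;0.0288 -0.029 -0.004 0 0 0.0275 100;0.0288 -0.029 -0.004 0 0 0.0275 100'
python3 -m creep '0.024 -0.029 0 0 0 0 50;0.020 -0.029 0 0 0 0 50;0 0 0 0 0 0 50;0 0 0 0 0 0 50'
python3 - <<'E'
from h import *
print(readout.get_obs())
i=viewer.camera_info("wrist");print(i)
cv2.imwrite("pics/w1.png",viewer.capture("wrist")[:,:,::-1])
import pickle;pickle.dump(i,open("w1.pkl","wb"))
r,t=fitfix();p=r.x;F=lambda v:R.from_euler('z',p[2]).as_matrix()@np.array(v,float)+[p[0],p[1],0]
print(proj(i,[F((-15,30,50)),F((50,40,40)),F((50,-90,28)),(445.5,176.2,18),(450.5,130.3,18),(450.5,130.3,32),(483,197,77)]))
E
```

```text
time: 0.82
tool_pos: [427.5, 253.3, 260.0]
tcp_rot: [3.142, -0.0, 2.98]
contact_force: [1.5, 1.1, -0.7]
grip_width: 91.8
finger_force: 0.0
time: 1.15
tool_pos: [471.2, 195.5, 259.8]
tcp_rot: [-3.141, -0.001, 2.975]
contact_force: [-0.8, 0.8, -0.4]
grip_width: 69.8
finger_force: 0.0
{'time': 1.15, 'joint_positions': array([ 2.42914316e-01,  3.44602455e-01,  1.61515003e+00,  2.25300360e-04,
        1.18269541e+00, -1.16140778e+00]), 'dq': array([ 0.05541257, -0.01188176,  0.01655559,  0.01158215,  0.00485546,
        0.01432006]), 'tau': array([-1.79967776e+00, -4.16960657e+01, -2.37971824e+01, -2.37779031e-01,
       -1.76423206e-02, -1.90319633e-01]), 'tool_pos': array([471.20380369, 195.53308982, 259.7798551 ]), 'tcp_rot': array([-3.14144347e+00, -8.67558571e-04,  2.97503300e+00]), 'contact_force': array([-0.8011184 ,  0.83445945, -0.36327609]), 'moment': array([0.05671151, 0.05952351, 0.00747083]), 'finger_force': 0.0, 'grip_width': 69.84283227368901}
{'fx': 310.17546842647323, 'fy': 310.17546842647323, 'cx': 277.20574658450056, 'cy': 211.0967101315761, 'origin': array([402.63903535, 208.22549548, 353.72185575]), 'rotation': array([-2.58070073e-01,  4.37000180e-04,  1.40428619e+00])}
[[252.44639201 254.20612226]
 [262.33756867 304.1724552 ]
 [151.91228056 297.25016928]
 [254.79434959 174.54566433]
 [214.46507879 185.9477346 ]
 [211.85761144 188.29988567]
 [279.75579848 219.49055711]]
```

View pics/w1.png

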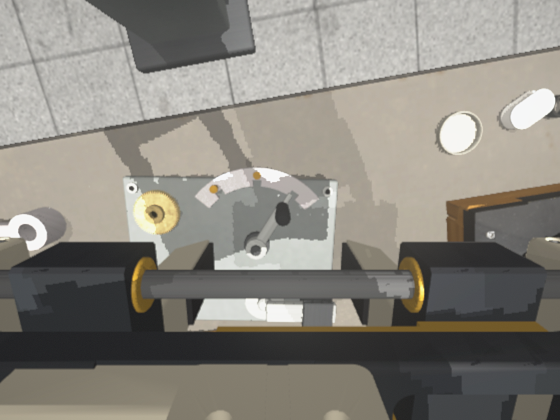

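```bash
python3 - <<'E'
from h import *
im=cv2.imread("pics/w1.png")
cv2.imwrite("pics/w1c.png",cv2.resize(im[160:215,195:270],None,fx=10,fy=10,interpolation=cv2.INTER_CUBIC))
E
```

```text
(no output)
```

View pics/w1c.png

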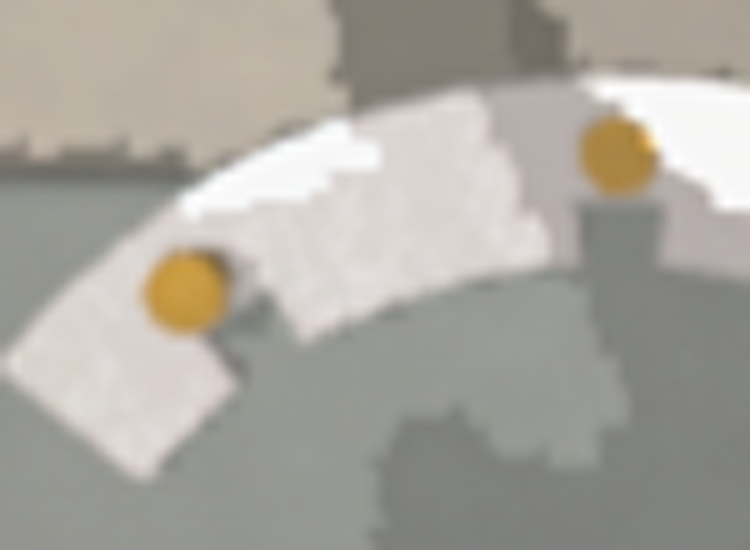

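```bash
python3 - <<'E'
from h import *
import pickle
i=pickle.load(open("w1.pkl","rb"));t=viewer.camera_info("top")
c=np.array([(140,15),(697,130),(611,550),(43,434),(612,206),(301,138)])/5+[145,170]
m=np.array([(90,120,12),(90,-120,12),(-90,-120,12),(-90,120,12),(50,-90,28),(50,40,28)])
cm=np.array([(249,493),(363,483)])/5+[145,170]
wm=np.array([(256.7,175.6),(213.7,189)]); wc=np.array([(124,178),(338,181)]) # corners in wrist: -x,-y ; -x,+y
def F(p,v): return np.atleast_2d(v)@R.from_euler('z',p[2]).as_matrix().T+[p[0],p[1],0]
def marks(p,th0): return F(p,[(-15+80*np.cos(a),30+80*np.sin(a),z) for a,z in((th0+.7,20),(th0+1.3,32))])
def f(p):
    M=marks(p,p[3]); return np.r_[(proj(t,F(p,m))-c).ravel(),(proj(t,M)-cm).ravel(),((proj(i,M)-wm)*.6).ravel(),((proj(i,F(p,m[2:4]))-wc)*.6).ravel()]
r=least_squares(f,[533,129,-.18,2.44],x_scale=[1,1,.01,.01]);p=r.x
print(p,r.fun.round(1))
print("pivot",F(p,(-15,30,50)),"seat",F(p,(50,40,40)))
th=p[2]+p[3]; pv=F(p,(-15,30,50))[0,:2]
for a in (.1,.3,.5,.7,.9,1.1,1.3,1.36): print(a,(pv+55*np.array([np.cos(th+a),np.sin(th+a)])).round(1))
h=back(i,(283,213),77);h2=back(t,np.array((180,397))/5+[145,170],77)
for q in(h,h2): d=q[:2]-pv;print(q,np.hypot(*d),np.arctan2(d[1],d[0])-th+2*np.pi)
for z in(30,35,40,50):print(z,back(i,(257,245),z)[:2]-pv,back(t,np.array((288,299))/5+[145,170],z)[:2]-pv)
np.save("fix.npy",p)
E
```

```text
[ 5.33952207e+02  1.30313707e+02 -1.84532386e-01  2.43700544e+00] [-1.  -1.8  0.9 -0.6  0.   0.9 -1.5 -0.1 -0.2 -0.7 -0.5 -0.3 -0.7 -0.3
 -0.6 -0.2 -0.4 -0.3 -0.8  0.  -2.  -1.1 -0.4 -0.5]
pivot [[524.71148056 162.55667532  50.        ]] seat [[590.44278969 160.46024982  40.        ]]
0.1 [486.  201.6]
0.3 [479.  193.1]
0.5 [473.8 183.4]
0.7 [470.7 172.9]
0.9 [469.7 162. ]
1.1 [470.9 151. ]
1.3 [474.3 140.6]
1.36 [475.7 137.6]
[477.33220987 200.97957117  77.        ] 61.00093619666273 6.490914092776956
[483.59089272 196.61072927  77.        ] 53.39083568152632 6.480632886983129
30 [-3.11337079  2.75827138] [-0.66296923 -0.39193082]
35 [-4.9507363   3.42104018] [-0.85311835 -0.97971874]
40 [-6.78810181  4.08380897] [-1.04326747 -1.56750665]
50 [-10.46283282   5.40934656] [-1.4235657  -2.74308248]
```

```bash
python3 -m creep '0.005 0.001 -0.035 0 0 0 50;0.004 0.001 -0.035 0 0 0 50;0.002 0 -0.035 0 0 0 50;0 0 -0.03 0 0 0 50;0 0 -0.02 0 0 0 50;0 0 0 0 0 0 50'

```

```text
time: 1.7
tool_pos: [478.2, 199.8, 101.4]
tcp_rot: [-3.139, -0.008, 2.981]
contact_force: [-0.7, -0.3, -0.0]
grip_width: 45.8
finger_force: 0.0
```

```bash
python3 -m creep '0.004 -0.002 0.003 0 0 0 50;0 0 0 0 0 0 50;0 0 0 0 0 0 10;0 0 0 0 0 0 10;0 0 0 0 0 0 10;0 0 0 0 0 0 10'

```

```text
time: 2.2
tool_pos: [485.7, 197.1, 109.0]
tcp_rot: [3.141, 0.001, 2.979]
contact_force: [-0.4, -0.6, -0.9]
grip_width: 23.9
finger_force: 0.0
```

```bash
python3 -m creep '-0.002 0 -0.003 0 0 0 5;0 0 0 0 0 0 5;0 0 0 0 0 0 5;0 0 0 0 0 0 5;0 0 0 0 0 0 5'

```

```text
time: 2.62
tool_pos: [483.3, 197.2, 105.3]
tcp_rot: [3.141, -0.0, 2.979]
contact_force: [-1.1, 2.6, 2.5]
grip_width: 13.7
finger_force: 30.0
```

```bash
python3 -m creep '-0.004 -0.004 0 0 0 0 5;-0.0055 -0.0095 0 0 0 0 5;-0.003 -0.0105 0 0 0 0 5;-0.001 -0.011 0 0 0 0 5;0.001 -0.011 0 0 0 0 5;0.0035 -0.0105 0 0 0 0 5;0 0 0 0 0 0 5;0 0 0 0 0 0 5'

```

```text
time: 3.28
tool_pos: [473.4, 139.8, 105.2]
tcp_rot: [-3.14, -0.003, 2.979]
contact_force: [-5.1, -0.9, 5.2]
grip_width: 13.8
finger_force: 30.0
```

```bash
python3 -m creep '0 0 0 0 0 0 45;0 0 0 0 0 0 45;0 0 0 0 0 0 45;0 0 0 0 0 0 45'
python3 -m creep '0 0 0.03 0 0 0 45;0 0 0.04 0 0 0 45;0 0 0.04 0 0 0 45;-0.02 0 0.03 0 0 0 45;-0.02 0 0.01 0 0 0 45;0 0 0 0 0 0 45;0 0 0 0 0 0 45;0 0 0 0 0 0 45'
python3 - <<'E'
from h import *
i=viewer.camera_info("wrist");a=viewer.capture("wrist")[:,:,::-1]
p=np.load("fix.npy")
pv=np.array([524.7,162.6]);th=p[2]+p[3]+1.3
s=pv+80*np.array([np.cos(th),np.sin(th)]);h=pv+55*np.array([np.cos(th),np.sin(th)])
uv=proj(i,[(*s,32),(*h,77),(*pv,35),(*s,18)]);print(uv,i['origin'],readout.get_obs()['dq'].round(3))
c=uv[0].astype(int);y0=max(c[1]-40,0);x0=max(c[0]-45,0);print(x0,y0)
cv2.imwrite("pics/w2c.png",cv2.resize(a[y0:y0+110,x0:x0+140],None,fx=5,fy=5,interpolation=cv2.INTER_CUBIC))
E
```

```text
time: 3.62
tool_pos: [474.6, 140.5, 105.1]
tcp_rot: [3.142, 0.0, 2.979]
contact_force: [-0.4, -0.1, 0.4]
grip_width: 35.9
finger_force: 0.0
time: 4.28
tool_pos: [434.7, 140.5, 254.7]
tcp_rot: [-3.142, -0.0, 2.979]
contact_force: [0.0, -0.2, -0.5]
grip_width: 41.7
finger_force: 0.0
[[269.57179169 214.70312391]
 [283.04037634 249.15854885]
 [309.15806778 274.01921879]
 [269.87787853 211.31135214]] [366.04515175 152.94344293 348.64560855] [-0.002  0.013 -0.001  0.001  0.002  0.001]
224 174
```

View pics/w2c.png

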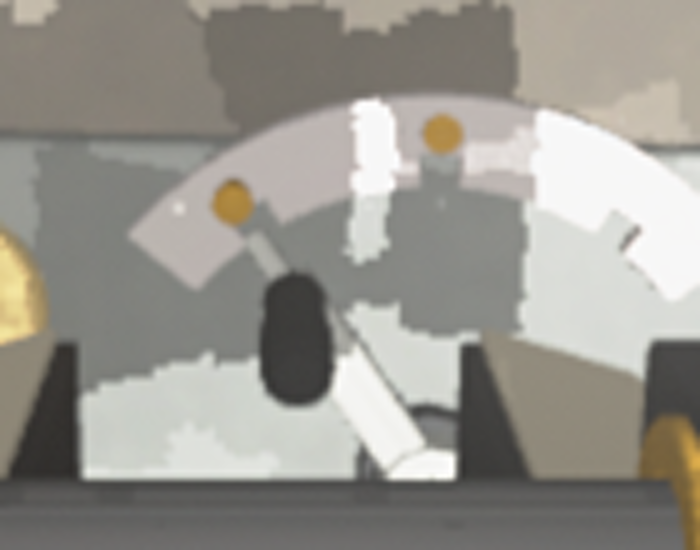

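```bash
python3 -m creep '0.0015 -0.0204 0 0 0 -0.119 45;0.0015 -0.0204 0 0 0 -0.119 45;0.0015 -0.0204 0 0 0 -0.119 45;0.0015 -0.0204 0 0 0 -0.119 45;0.0015 -0.0204 0 0 0 -0.119 45;0.0015 -0.0204 0 0 0 -0.119 45;0.0015 -0.0204 0 0 0 -0.119 45;0.0015 -0.0204 0 0 0 -0.119 45'
python3 -m creep '0.0015 -0.0204 0 0 0 -0.119 45;0.0015 -0.0204 0 0 0 -0.119 45;0.0015 -0.0204 0 0 0 -0.119 45;0.0015 -0.0204 0 0 0 -0.119 45;0.0015 -0.0204 0 0 0 -0.119 45;0 0 0 0 0 0 45;0 0 0 0 0 0 45;0 0 0 0 0 0 45'
python3 - <<'E'
from h import *
import pickle
i=viewer.camera_info("wrist");a=viewer.capture("wrist")[:,:,::-1]
cv2.imwrite("pics/w3.png",a);pickle.dump(i,open("w3.pkl","wb"))
print(proj(i,[(462.8,-76.4,34),(443.6,-206.6,34),(455.7,-124.4,30)]))
E
```

```text
time: 5.0
tool_pos: [446.8, -24.0, 254.0]
tcp_rot: [-3.14, -0.001, 2.021]
contact_force: [1.4, -0.8, 0.3]
grip_width: 41.4
finger_force: 0.0
time: 5.67
tool_pos: [453.9, -124.4, 254.3]
tcp_rot: [-3.14, -0.001, 1.433]
contact_force: [-0.8, -0.5, -0.2]
grip_width: 41.5
finger_force: 0.0
[[280.97864176 150.87683791]
 [279.52883805 271.89681486]
 [280.35904339 197.61996054]]
```

View pics/w3.png

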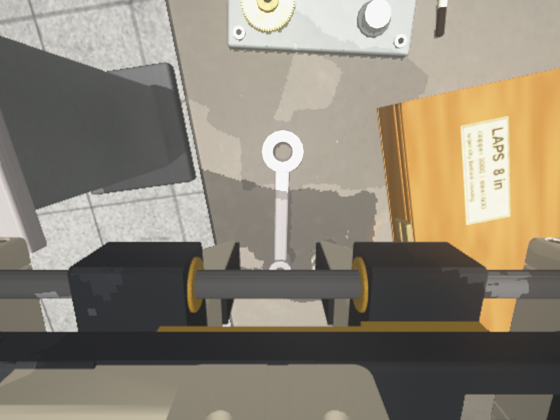

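```bash
python3 - <<'E'
from h import *
import pickle
t=viewer.camera_info("top");i=pickle.load(open("w3.pkl","rb"))
for z in(0,50,80): print(z,back(t,(309,210),z),back(t,(434,204),z),"w",back(i,(379,107),z),back(i,(400,230),z))
print(back(i,(283,151),34))
E
```

```text
0 [572.16860723 -55.09390405   0.        ] [ 591.75588835 -320.16253987    0.        ] w [572.46059869 -47.39494867   0.        ] [ 589.56059914 -188.87514543    0.        ]
50 [568.11867291 -50.87487187  50.        ] [ 586.81019252 -303.82144346   50.        ] w [556.69699271 -48.50162931  50.        ] [ 571.34167748 -169.66729176   50.        ]
80 [565.68871232 -48.34345256  80.        ] [ 583.84277503 -294.01678562   80.        ] w [547.23882912 -49.16563769  80.        ] [ 560.41032448 -158.14257955   80.        ]
[464.77970081 -76.79524967  34.        ]
```

```bash
python3 -m creep '0.0035 0 -0.04 0 0 0 45;0 0 -0.04 0 0 0 45;0 0 -0.04 0 0 0 45;0 0 -0.03 0 0 0 45;0 0 -0.02 0 0 0 45;0 0 -0.008 0 0 0 45;0 0 0 0 0 0 45;0 0 0 0 0 0 45'
```

```text
time: 6.38
tool_pos: [457.9, -124.4, 77.8]
tcp_rot: [3.141, 0.0, 1.433]
contact_force: [0.1, -0.4, 0.1]
grip_width: 41.4
finger_force: 0.0
```

```bash
python3 -m creep '0 0 -0.007 0 0 0 45;0 0 0 0 0 0 45;0 0 0 0 0 0 5;0 0 0 0 0 0 5;0 0 0 0 0 0 5;0 0 0 0 0 0 5;0 0 0 0 0 0 5;0 0 0 0 0 0 5'
```

```text
time: 7.05
tool_pos: [457.7, -124.8, 70.5]
tcp_rot: [3.141, 0.0, 1.432]
contact_force: [0.8, -0.4, 2.7]
grip_width: 13.2
finger_force: 29.9
```

```bash
python3 -m creep '0 0 0.005 0 0 0 5;0 0 0.015 0 0 0 5;0 0 0.025 0 0 0 5;0 0 0.025 0 0 0 5;0 0 0.02 0 0 0 5;0 0 0.01 0 0 0 5;0 0 0 0 0 0 5;0 0 0 0 0 0 5'
python3 - <<'E'
from h import *
import pickle
o=readout.get_obs();print(o['moment'],o['contact_force'])
i=viewer.camera_info("wrist");a=viewer.capture("wrist")[:,:,::-1]
cv2.imwrite("pics/w4.png",a);pickle.dump(i,open("w4.pkl","wb"))
p=np.load("fix.npy");b=np.array([457.7,-124.8])
print(p)
for z in (134,): print(proj(i,[(464.8,-76.8,z),(445,-206,z)]))
E
```

```text
time: 7.72
tool_pos: [457.2, -124.5, 170.1]
tcp_rot: [-3.142, 0.0, 1.432]
contact_force: [-0.1, -0.1, -4.9]
grip_width: 14.1
finger_force: 29.9
[-0.08093319  0.04264139 -0.01281872] [-0.13672695 -0.05928736 -4.94581505]
[ 5.33952207e+02  1.30313707e+02 -1.84532386e-01  2.43700544e+00]
[[281.95398151 181.57509651]
 [277.73268598 425.3511126 ]]
```

View pics/w4.png

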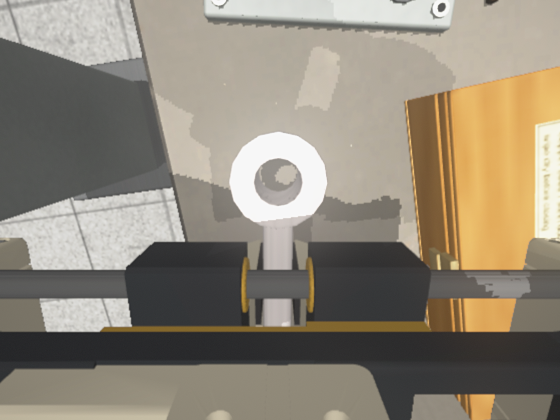

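```bash
python3 - <<'E'
from h import *
import pickle
i=pickle.load(open("w4.pkl","rb"));tcp=np.array([457.2,-124.5])
h=back(i,(278,179),134)[:2];print("hub",h,h-tcp,np.hypot(*(h-tcp)),np.arctan2(*(h-tcp)[::-1]))
d=R.from_euler('z',-.046).as_matrix()[:2,:2]@(h-tcp)
print("tcp target",np.array([590.4,160.5])-d)
E
```

```text
hub [463.29430616 -75.48193488] [ 6.09430616 49.01806512] 49.39545804312157 1.4471032862819941
tcp target [582.0581046  111.81402608]
```

```bash
python3 -m creep '0.006 0.012 0 0 0 -0.005 5;0.0125 0.0236 0 0 0 -0.005 5;0.0125 0.0236 0 0 0 -0.005 5;0.0125 0.0236 0 0 0 -0.005 5;0.0125 0.0236 0 0 0 -0.005 5;0.0125 0.0236 0 0 0 -0.005 5;0.0125 0.0236 0 0 0 -0.005 5;0.0125 0.0236 0 0 0 -0.005 5'
python3 -m creep '0.0125 0.0236 0 0 0 -0.003 5;0.0125 0.0236 0 0 0 -0.003 5;0.006 0.012 0 0 0 0 5;0 0 0 0 0 0 5;0 0 0 0 0 0 5;0 0 0 0 0 0 5;0 0 0 0 0 0 5'
```

```text
time: 8.43
tool_pos: [550.5, 53.8, 168.3]
tcp_rot: [-3.138, 0.001, 1.392]
contact_force: [-0.8, -0.1, -4.3]
grip_width: 13.9
finger_force: 29.9
time: 9.02
tool_pos: [581.3, 110.6, 169.7]
tcp_rot: [-3.14, 0.001, 1.385]
contact_force: [-0.1, 0.5, -4.5]
grip_width: 13.8
finger_force: 29.9
```

```bash
python3 -m creep '0.0007 0.001 0 0 0 0 5;0 0 0 0 0 0 5;0 0 0 0 0 0 5;0 0 0 0 0 0 5'; python3 - <<'E'
from h import *
o=readout.get_obs();tcp=o['tool_pos'];print(tcp,o['contact_force'],o['moment'])
i=viewer.camera_info("wrist");a=viewer.capture("wrist")[:,:,::-1]
t=viewer.camera_info("top");b=viewer.capture("top")[:,:,::-1]
s=viewer.camera_info("side");c=viewer.capture("side")[:,:,::-1]
S=(590.4,160.5)
for k in(i,t,s):print(proj(k,[(*S,134),(*S,100),(*S,40),(566.5,32.7,134)]).round(1).tolist())
m=np.zeros((600,800,3),np.uint8)
m[:300,:400]=cv2.resize(a,(400,300))
m[:300,400:]=cv2.resize(a[60:240,160:400],(400,300))
m[300:,:400]=cv2.resize(b[165:285,150:310],(400,300),interpolation=cv2.INTER_CUBIC)
m[300:,400:]=cv2.resize(c[150:255,180:320],(400,300),interpolation=cv2.INTER_CUBIC)
cv2.imwrite("pics/fin.png",m)
E
```

```text
time: 9.35
tool_pos: [582.7, 112.4, 170.4]
tcp_rot: [3.141, -0.0, 1.385]
contact_force: [-0.5, -0.5, -5.0]
grip_width: 13.6
finger_force: 29.9
[582.67924208 112.37895238 170.39528958] [-0.4694371  -0.54273989 -4.97634709] [-0.09974272  0.12799605 -0.02634307]
[[276.8, 180.5], [276.9, 170.1], [277.0, 159.3], [277.0, 423.3]]
[[198.2, 191.3], [200.5, 193.4], [204.1, 196.7], [267.5, 206.1]]
[[247.0, 160.3], [247.8, 171.4], [249.1, 189.9], [265.1, 188.3]]
```

View pics/fin.png

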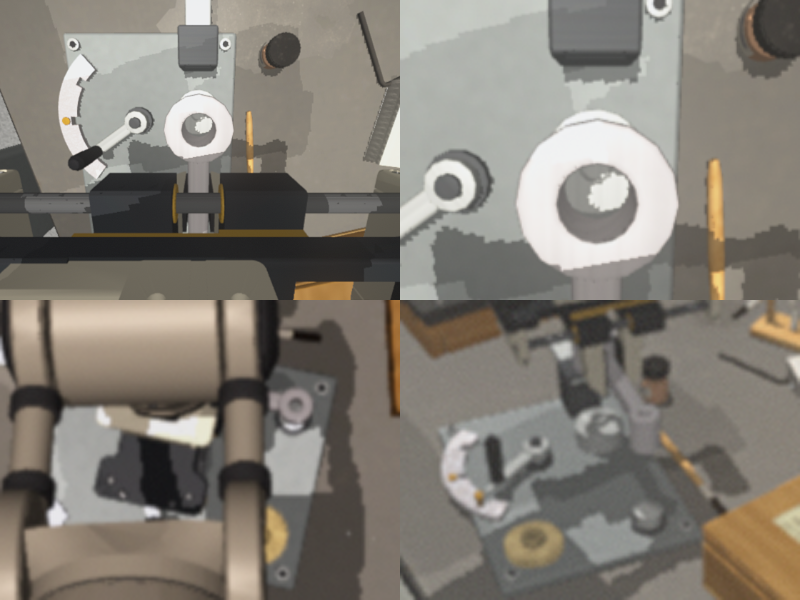

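```bash
python3 -m creep '0 0 0 0 0 0 5;0 0 0 0 0 0 5;0 0 0 0 0 0 5;0 0 0 0 0 0 5;0 0 0 0 0 0 5;0 0 0 0 0 0 5'; python3 -c "
from plant import order
print(order.close_job())"
```

```text
time: 10.0
tool_pos: [582.7, 112.7, 170.3]
tcp_rot: [3.141, 0.0, 1.386]
contact_force: [-0.7, 0.4, -3.3]
grip_width: 14.0
finger_force: 29.9
the job is handed in; nothing more can be done
None
```

I handed the job in at 10.0 s, with the clamp lever thrown to the stud-marked third notch and the arm held level and still about 60 mm above the seat. By my measurements the hub was within about 2–3 mm of the seat's axis and no bystander had been touched. The hand-in call returned no verdict.

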